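# Set up the bar bender: die on the pin, bar through the guides, held at the stop

### The job

Set up the bench bender for the sculptor's next bend: first slide the middle-sized of the three steel bending dies, hub up, over the bender's upright pin until it sits fully down on its seat, and let go of it. Then take the round bronze bar from the wooden rest, feed it through the bender's two guide bushings one after the other until its end butts against the length stop, and finish holding it: keep gripping the bar, lightly pushed against the stop, ready for the lever to be pulled. Leave the other dies and bars and the other things on the bench where they are.

Things in the scene. Friction and masses are not known exactly. Their poses are not given: they have to be found in the camera images.
- bender: Green bench bar bender, foot plate 135 x 205 mm, bolted to the bench; place and yaw vary. Origin on the bench, own z up, own +y = feed direction. In its frame (mm): bar line x 0, z 83, parallel to y; two guide bushings at y -63 to -47 and -8 to 8; upright pin at x 35, y 50; length stop's face at y 85; top plate's upper face z 52. Highest parts: pin z 121, stop z 115, bushings z 102.
- pin_top (a point): Centre of the top of the bender's upright steel pin: 16 mm thick, tip tapered to 9 mm over the last 7 mm, standing 46 mm above its seat, which is a round shoulder 28 mm across at z 75.
- guide_a (a point): Centre of the mouth of the first guide bushing (entered first), on the bar line at bender y -73, z 83. Steel bushing, straight bore 16 mm wide and 16 mm long, 29 mm across outside; before the bore a 10 mm long bell mouth opens towards bender -y, 25 mm inside, 38 mm outside.
- guide_b (a point): Centre of the mouth of the second guide bushing, identical, on the bar line at bender y -18, z 83.
- roller (a point): Top of the upright roller (22 mm across, top at z 89) on the bender's steel bending lever, 53 mm from the pin. The lever turns stiffly about the pin below the die, z 55 to 76, 245 mm long, parked pointing roughly to bender +x; it need not be touched.
- length_stop: Length stop of the bender: an adjusting screw with a round flat face 18 mm across on an upright green bracket. Origin on the top plate, straight below the centre of its face; the face is 31 mm above the origin, looks to bender -y, and the bar's end is to butt against it.
- die_mid: The middle-sized steel bending die: disc 52 mm across and 16 mm high, hub on top 30 mm across and 24 mm high, 40 mm in all, bored 19 mm right through; 0.3 kg. Stands on the bench, hub up. Origin at the centre of its underside, z up.
- die_small: The small die: same hub and bore, disc 36 mm across. Leave alone. Origin at the centre of its underside.
- die_large: The large die: same hub and bore, disc 72 mm across. Leave alone. Origin at the centre of its underside.
- bar_round: Round bronze bar, 12 mm thick, 370 mm long over its domed ends, both ends alike, about 0.36 kg. Origin at its middle, own x along the bar. Lies level in one of the three slots of the wooden rest, its axis 45 mm above the bench.
- bar_square: Square bronze bar 12 x 12 x 340 mm in another slot, axis 45 mm up. Leave alone. Origin at its middle, x along it.
- bar_flat: Flat bronze bar 16 x 6 x 300 mm in another slot, axis 42 mm up. Leave alone. Origin at its middle, x along it.
- stock_rest: Fixed wooden bar rest 200 x 150 mm; place and yaw vary. Base board 12 mm thick; two notched cross boards 18 mm thick, 85 mm either side of its middle along own x, tops at z 53; three slots 20 mm wide, 14 mm deep, 50 mm apart. The bars lie along own x; between the cross boards they are free all round (27 mm clear below). Origin at the centre of its underside.
- bull: Dark bronze bull figure, 150 mm long, 110 mm high; bystander. Origin under its middle.
- hammer: Hammer lying on the bench; bystander. Origin on its underside.
- screwdriver: Screwdriver lying on the bench between the bar rest and the dies, about 30 mm high; bystander. Origin on its underside.
- varnish_tin: Flat tin 60 mm across, 42 mm high, between the bar rest and the bender; bystander. Origin at the centre of its underside.
There are look-alikes about, which are no part of the job. What is shaped like the die_mid but black or purple is not meant.

How it is judged:
On the way, in this order (a step that is already met when the one before it is completed fails the run):
1. the middle die sits hub up on its seat on the pin, let go (horizontal distance between die_mid and pin_top below 0.003 m and z of die_mid in the frame of bender between 0.072 and 0.078 m and angle between die_mid's own z axis and vertical below 0.06 rad and contact force between the fingers and die_mid below 0.1 N), for 0.2 s.
2. the round bar is through the first guide bushing (angle between the x axis of bar_round and the y axis of bender, either way round below 0.06 rad and x of bar_round in the frame of bender between -0.012 and 0.012 m and z of bar_round in the frame of bender between 0.071 and 0.095 m and y of bar_round in the frame of bender above -0.232 m), for 0.02 s.
3. the round bar is through both guide bushings (angle between the x axis of bar_round and the y axis of bender, either way round below 0.06 rad and x of bar_round in the frame of bender between -0.012 and 0.012 m and z of bar_round in the frame of bender between 0.071 and 0.095 m and y of bar_round in the frame of bender above -0.177 m), for 0.02 s.
At the end, for the whole second after the job is handed in: Middle die upright on its seat on the pin (3 mm). Round bar through both bushings (parallel to the feed within 0.06 rad, middle within 12 mm of the bar line), its end within 4 mm of the length stop and pressing it with over 0.5 N, still gripped by the fingers (over 1 N) (horizontal distance between die_mid and pin_top below 0.003 m and z of die_mid in the frame of bender between 0.072 and 0.078 m and angle between die_mid's own z axis and vertical below 0.06 rad and angle between the x axis of bar_round and the y axis of bender, either way round below 0.06 rad and x of bar_round in the frame of bender between -0.012 and 0.012 m and z of bar_round in the frame of bender between 0.071 and 0.095 m and y of bar_round in the frame of bender above -0.104 m and contact force between the fingers and bar_round above 1 N and contact force between bar_round and length_stop above 0.5 N); the arm keeps its last pose, push and grip.
It fails at once if another die, another bar or a bystander is moved by more than 30 mm (distance of any of die_small, die_large, bar_square, bar_flat, bull, hammer, screwdriver, varnish_tin from where it was at the start of the episode above 0.03 m).
It also fails if it takes over 67 s, if anything falls off the work surface, if the arm or the gripper's body presses on something with over 40 N, if the wrist force passes 120 N, or if a joint passes its speed limit or range.

### The arm

A 6-joint arm with a two-finger parallel gripper is mounted at the origin on the work surface. World frame = base frame: x ahead of the robot, y to its left, z up, the work surface at z = 0. Lengths are in m, angles in rad, forces in N, time in s.
With the tool pointing down it reaches from about 0.425 to 0.95 m from the base axis. Payload 3.5 kg.
Tool frame: the origin (TCP) lies at the very end of the fingers, on their centre line; the grasp point (between the pads) lies 19 mm behind it; z points along the fingers, y is the line along which they close (so a half turn about z gives the same grasp; the last joint's range is limited). The gripper opens to 85 mm and grips with 20 to 120 N. Pads are 22 mm wide; open, the fingers measure 114 mm over their backs; the gripper's body (76 mm by 85 mm) begins 54 mm behind the grasp point. The pads swing forward as they close: fully open they stand 13 mm farther back than shut.
Start: joints at [0.992, 0.286, 1.577, -0, 1.279, -0.15], TCP at [0.281, 0.614, 0.231] pointing down, gripper open.
Joint ranges: [-2.77, 2.77], [-0.9, 2.22], [0.21, 2.48], [-1.53, 4.67], [0.24, 2.81], [-2.84, 2.84]. Speed limits (rad/s): [2.79, 2.79, 3.14, 3.14, 3.14, 3.14].

### API

Orientations are given as a unit quaternion [x, y, z, w].
In Python, from plant import ctrl gives the robot as it stands.
- The arm moves only by the tool carry_out, never from a script. Its argument "deltas" is one flat list of numbers, 6 for each row, row after row: the shift along the tool's x, y, z in m, then the turn, a rotation vector about the tool's x, y, z in rad. A call has 1 to 5 rows; each row is the pose to reach, as a shift and turn from the pose commanded when the call began, along the tool's axes at that moment; what a row does not reach only later rows make up. A row lasts 1/8 s, in which the tool goes at most 62.5 mm and 10.7 degrees, less where a joint would pass 70% of its speed; a pose out of reach is approached as far as the arm can. A call with a gripper value outside its range is refused whole. "grip" is the opening in per cent of the stroke, from 0 (shut) to 100 (fully open), set as the call begins (left out, the last holds). The fingers move at their own pace and stop on an object; "grip_force" is the grip in N (left out, the last holds). Time passes only in rows, so rows that repeat a pose let the fingers close. It gives the time, the measured TCP pose, the force, the opening and the grip force at its end, in the units of the state.
- ctrl.get_state(): the state, without advancing time (a new reading comes with each control period).
- ctrl.read_camera(name): name is "scene" or "top"; returns (picture, depth): 420x560x3 uint8, red, green, blue; 420x560 float32, m along the optical axis (not along the pixel's ray), 0 where there is no reading.
- ctrl.camera_model(name): a dict with "intrinsics" (3x3 intrinsics, pixels), "k1" (the pictures are not rectified: a ray, as slopes to the right and down, at radius r is drawn at 1 + k1 r^2 times it, then the intrinsics apply), "extrinsics" (4x4, takes a point from world to camera coordinates). Camera axes: x right, y down, z forward; pixel columns grow to the right and rows downward; lengths in m; the calibration is good to about 2 mm. A picture is of the moment at which its call begins. camera_model takes no time and is no camera call.
- ctrl.sign_off(): hands the job in; it is judged then, once.
Trained networks look in the newest picture that a camera, given by its name, has taken for a name from the list of things; names that differ only in an ending like _2 or _b are one class to them, and where a whole thing is asked for, a point or a joint stands for the part that bears it (a point fixed in the world has none). Each returns a list of dicts, best first, with "score" (0 to 1); they miss things now and then, are a little off and sometimes report something else, mostly with a low value. They report only what shows in the picture. A call takes as long as a camera call. They do not tell look-alikes from the thing itself.
- ctrl.find_in(camera, query): "uv" ([column, row] in pixels, amid what is visible of it).
The state is a dict: "time": time; "qpos": joint angles; "dq": joint speeds; "joint_efforts": joint torques, N m; "eef_pos": TCP position; "tcp_rot": TCP orientation; "contact_force": force on the tool from outside, world axes, zero at the start; "wrist_torque": the same for the moment, N m; "opening": opening from 0.0 (shut) to 1.0 (fully open); "finger_force": force on a finger pad.
Only numpy, scipy, OpenCV 4.12 (cv2) and the standard library are available. Lean on these libraries where they do the work, as an engineer would, in place of code of your own. Each camera call takes 0.05 s, during which the arm holds its last target. There are 200 camera calls.

## Working session

There is one attempt and no reset: what is moved stays moved. The work goes in short steps, Python scripts to look and compute and a tool call to move; the robot and the scene stay as the last step left them, time stands still between calls to the robot, and variables do not carry over. Pictures are saved under pics/ and viewed, at most 10 in all, crops included, and the job is handed in when it is done.

Besides the shell and the picture viewer there is one more tool, called after "Request:" as name(argument=value, ...), one argument or row to a line, values as JSON. carry_out: Moves the arm, as the interface text tells. Its arguments: {"type":"object","properties":{"deltas":{"type":"array"},"grip":{"type":"number"},"grip_force":{"type":"number"}},"required":["deltas"]}

```bash
mkdir -p pics
cat > h.py <<'E'
import numpy as np, cv2
from plant import ctrl
from scipy.spatial.transform import Rotation as R
def cloud(cam, save=None):
    im,d=ctrl.read_camera(cam); m=ctrl.camera_model(cam)
    K=np.array(m['intrinsics'],float);T=np.array(m['extrinsics'])
    h,w=d.shape
    uv=np.stack(np.meshgrid(np.arange(w),np.arange(h)),-1).reshape(-1,1,2).astype(np.float64)
    n=cv2.undistortPoints(uv,K,np.array([m['k1'],0,0,0.])).reshape(h,w,2)
    P=np.dstack([n*d[...,None],d])
    W=(P-T[:3,3])@T[:3,:3]
    W[d==0]=np.nan
    if save: cv2.imwrite(save,im[...,::-1])
    np.savez(''+cam+'.npz',im=im,W=W)
    return im,W
E
python3 - <<'E'
from h import *
for c in('top','scene'):
    im,W=cloud(c,f'pics/{c}0.png')
    m=ctrl.camera_model(c);print(m['intrinsics'],m['k1'],np.round(np.linalg.inv(m['extrinsics']),3).tolist())
    for q in 'bender pin_top guide_a guide_b roller length_stop die_mid die_small die_large bar_round bar_square bar_flat stock_rest varnish_tin screwdriver'.split():
        if c=='scene' and q not in('die_mid','pin_top','guide_a','length_stop','bar_round'):continue
        for r in ctrl.find_in(c,q)[:3]:
            u,v=np.round(r['uv']).astype(int); print(c,q,round(r['score'],2),u,v,np.round(W[v,u],3))
print(ctrl.get_state())
E
```

```text
[[386.56510761   0.         280.77998559]
 [  0.         386.56510761 203.53791869]
 [  0.           0.           1.        ]] -0.04340878812162837 [[-0.06, -0.972, 0.228, 0.293], [-0.998, 0.06, -0.007, 0.028], [-0.007, -0.228, -0.974, 1.1], [0.0, 0.0, 0.0, 1.0]]
top bender 0.59 230 175 [0.625 0.158 0.067]
top pin_top 0.89 232 173 [0.631 0.152 0.067]
top guide_a 0.89 233 171 [0.638 0.15  0.063]
top guide_a 0.3 420 204 [ 0.513 -0.368  0.05 ]
top guide_a 0.16 251 245 [nan nan nan]
top guide_b 0.89 233 171 [0.638 0.15  0.063]
top guide_b 0.3 420 204 [ 0.513 -0.368  0.05 ]
top guide_b 0.16 251 245 [nan nan nan]
top roller 0.73 226 132 [0.757 0.166 0.063]
top length_stop 0.66 209 186 [0.593 0.215 0.082]
top die_mid 0.76 284 270 [ 0.358  0.023 -0.   ]
top die_mid 0.53 296 218 [ 0.502 -0.02   0.016]
top die_mid 0.52 313 242 [ 0.432 -0.064  0.   ]
top die_small 0.51 253 242 [0.437 0.104 0.042]
top die_large 0.85 212 241 [0.447 0.217 0.041]
top die_large 0.7 386 213 [ 0.501 -0.28   0.01 ]
top bar_round 0.56 387 208 [ 0.507 -0.273  0.052]
top bar_square 0.88 423 206 [ 0.507 -0.375  0.05 ]
top 
[... 1035 characters left out ...]
rray([ 9.91977405e-01,  2.86275595e-01,  1.57671322e+00, -2.63355587e-06,
        1.27861123e+00, -1.50014937e-01]), 'dq': array([-1.94942889e-05,  8.37952947e-05, -7.80520435e-04,  1.38451910e-04,
       -1.18367758e-03,  1.91415098e-03]), 'joint_efforts': array([-4.91714547e-05, -4.05970037e+01, -2.92943591e+01, -9.56726717e-05,
        5.03057599e-04, -2.18138510e-06]), 'eef_pos': array([0.28062427, 0.61387695, 0.23133399]), 'tcp_rot': array([ 2.12762781e-01,  9.77103884e-01, -3.89960166e-06, -1.37926021e-07]), 'contact_force': array([-0.5637338 , -0.64117721, -0.69094644]), 'wrist_torque': array([-0.02274644, -0.01480394,  0.05614242]), 'finger_force': 0.0, 'opening': 1.0010557245054437}
```

Run:
```python
import cv2
a=cv2.imread('pics/top0.png')[100:300,150:450];cv2.imwrite('pics/topc.png',cv2.resize(a,(800,533),interpolation=3))
a=cv2.imread('pics/scene0.png');cv2.imwrite('pics/sc.png',cv2.resize(a[130:400,80:440],(800,600),interpolation=3))
```

```text
(no output)
```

View pics/topc.png

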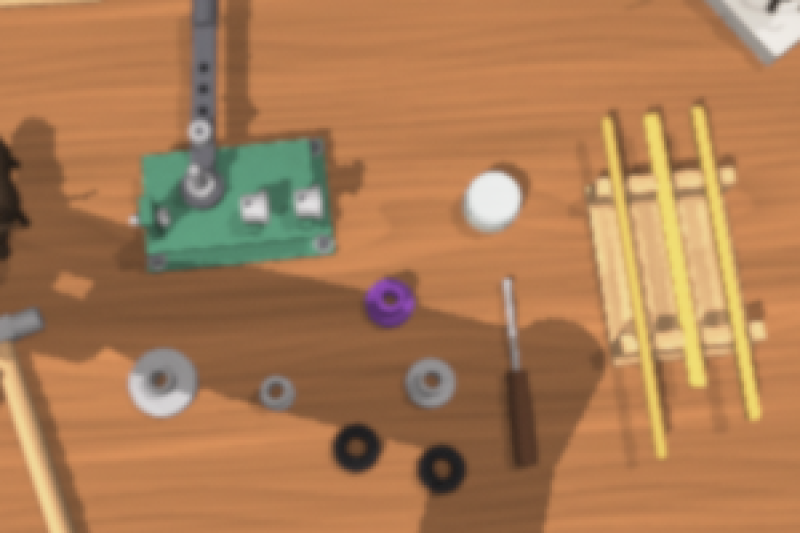

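View pics/sc.png

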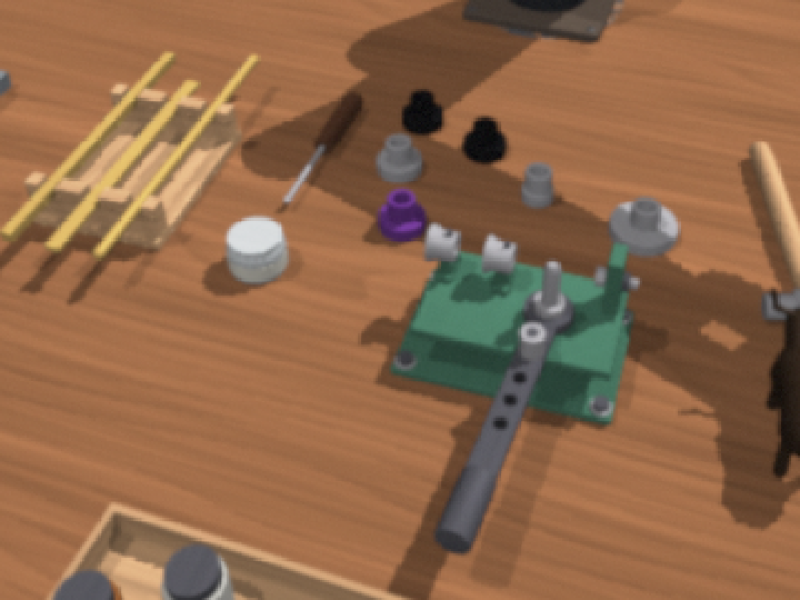

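The top crop shows the middle die (grey, hub up) at full-image pixel (311,243). The leftmost bar (crop 608,117 to 660,455) is the longest, so it is the round one, and the bender feeds towards +y (image left). The scene view agrees. Next I'll fit the poses.

Run:
```python
from h import *
for c in('top','scene'):
    z=np.load(c+'.npz');im,W=z['im'].astype(int),z['W'];X,Y,Z=W[...,0],W[...,1],W[...,2]
    reg=(X>.5)&(X<.72)&(Y>0)&(Y<.28)
    n,l,st,_=cv2.connectedComponentsWithStats((reg&(Z>.079)).astype(np.uint8))
    for i in range(1,n):
        p=W[l==i]
        if len(p)>4:print(c,'high',len(p),p.mean(0).round(4),p.min(0).round(3),p.max(0).round(3))
    g=reg&(im[...,1]>im[...,0]+25)&(im[...,1]>im[...,2]+5)
    t=g&(abs(Z-.052)<.006);p=W[t]
    print('plate',len(p),p[:,2].mean(),cv2.minAreaRect(p[:,:2].astype(np.float32)*1000))
    f=g&(Z<.03)&(Z>0.003);p=W[f]; print('foot',len(p),cv2.minAreaRect(p[:,:2].astype(np.float32)*1000) if len(p)>5 else 0)
    # die
    d=(np.hypot(X-.435,Y+.06)<.06)&(Z>.006)&(abs(im[...,0]-im[...,2])<50)&(im.sum(-1)>200)
    for lo,hi in((.01,.024),(.032,.05)):
        p=W[d&(Z>lo)&(Z<hi)];print('die',lo,len(p),p.mean(0).round(4),np.round(cv2.minEnclosingCircle(p[:,:2].astype(np.float32)*1000),1) if 0 else cv2.minEnclosingCircle(p[:,:2].astype(np.float32)*1000))
    # bars
    b=(Y<-.2)&(Y>-.45)&(X>.3)&(X<.8)&(Z>.04)&(Z<.065)&(im[...,0]>150)&(im[...,2]<.62*im[...,0])
    n,l,st,_=cv2.connectedComponentsWithStats(b.astype(np.uint8))
    for i in range(1,n):
        p=W[l==i]
        if len(p)>60:
            q=p[:,:2];m=q.mean(0);u=np.linalg.svd(q-m,full_matrices=0)[2][0];u=u*np.sign(u[0]);s=(q-m)@u
            print(c,'bar',len(p),m.round(4),'dir',u.round(4),'len',np.ptp(s).round(3),'mid',(m+u*(s.min()+s.max())/2).round(4),'z',np.median(p[:,2]).round(4),p[:,2].max().round(3))
```

```text
top high 55 [0.6943 0.1688 0.089 ] [0.684 0.159 0.079] [0.707 0.178 0.094]
top high 51 [0.6392 0.17   0.1077] [0.635 0.164 0.079] [0.65  0.178 0.125]
top high 106 [0.6091 0.0595 0.0956] [0.595 0.047 0.08 ] [0.626 0.073 0.105]
top high 109 [0.6069 0.114  0.0953] [0.593 0.101 0.081] [0.627 0.128 0.105]
top high 136 [0.6033 0.2201 0.1025] [0.59  0.205 0.08 ] [0.621 0.243 0.119]
plate 1672 0.05286376086188003 ((635.47509765625, 144.35211181640625), (110.2134780883789, 179.77615356445312), 2.349599599838257)
foot 437 ((598.8160400390625, 115.75826263427734), (101.7235107421875, 212.53749084472656), 32.281715393066406)
die 0.01 170 [ 0.4254 -0.0557  0.0164] ((427.5099792480469, -56.578487396240234), 25.83612823486328)
die 0.032 61 [ 0.4273 -0.0559  0.0394] ((427.771728515625, -56.8661003112793), 14.92863941192627)
top bar 2232 [ 0.5292 -0.3256] dir [0.9997 0.0252] len 0.371 mid [ 0.5176 -0.3259] z 0.0493 0.059
scene high 187 [0.6195 0.0589 0.0917] [0.596 0.046 0.079] [0.633 0.073 0.103]
scene high 187 [0.617  0.114  0.0919] [0.597 0.101 0.079] [0.629 0.127 0.103]
scene high 253 [0.6119 0.2211 0.0986] [0.591 0.204 0.08 ] [0.624 0.241 0.117]
scene high 141 [0.6473 0.1708 0.1025] [0.638 0.162 0.079] [0.652 0.178 0.121]
scene high 116 [0.6977 0.1682 0.0867] [0.683 0.157 0.08 ] [0.708 0.179 0.091]
plate 2584 0.05115196911405658 ((636.3728637695312, 143.685791015625), (112.48340606689453, 181.44065856933594), 2.0566792488098145)
foot 1313 ((650.6001586914062, 140.63436889648438), (116.73963928222656, 202.08705139160156), 2.7226359844207764)
die 0.01 161 [ 0.4373 -0.0547  0.0153] ((429.0508117675781, -56.793819427490234), 26.35493278503418)
die 0.032 78 [ 0.4298 -0.057   0.0371] ((429.0609130859375, -58.31964111328125), 16.140972137451172)
scene bar 2057 [ 0.5551 -0.3244] dir [0.9999 0.0102] len 0.371 mid [ 0.5207 -0.3248] z 0.0482 0.057
```

```bash
cat >> h.py <<'E'
def tgt(x,y,z,yaw):
    a=np.radians(yaw);c,s=np.cos(a),np.sin(a)
    return np.array([x,y,z]),np.array([[-s,c,0],[c,s,0],[0,0,-1.]]).copy()
def plan(*ways,start=None):
    """ways (x,y,z,yaw of closing line deg); prints a delta row for each call, chained: each from the previous way"""
    s=ctrl.get_state();p,Rm=(s['eef_pos'],R.from_quat(s['tcp_rot']).as_matrix()) if start is None else tgt(*start)
    print('t',round(s['time'],2),'tcp',s['eef_pos'].round(4),'yaw',np.degrees(np.arctan2(Rm[1,1],Rm[0,1])).round(2),'F',s['contact_force'].round(1),'op',round(s['opening'],3),'ff',round(s['finger_force'],1))
    for w in ways:
        q,Rq=tgt(*w)
        d=Rm.T@(q-p);r=R.from_matrix(Rm.T@Rq).as_rotvec()
        print(w,d.round(4).tolist(),r.round(4).tolist()); p,Rm=q,Rq
def bars(cam):
    im,W=cloud(cam);im=im.astype(int);X,Y,Z=[W[...,i] for i in range(3)]
    yel=(im[...,0]>150)&(im[...,2]<.62*im[...,0])&(Z>.03)&(Z<.07)
    for y0 in(-.275,-.325,-.375):
        b=yel&(abs(Y-y0)<.02)&(X>.3)&(X<.75)&((Z>.04)); p=W[b]
        free=p[(abs(p[:,0]-.53)<.06)]
        if len(free)<10: continue
        k=np.polyfit(free[:,0],free[:,1],1);r=p[abs(p[:,1]-np.polyval(k,p[:,0]))<.012]
        print(cam,y0,'ang',np.degrees(np.arctan(k[0])).round(2),'y@.53',np.polyval(k,.53).round(4),'x',r[:,0].min().round(4),r[:,0].max().round(4),'z',np.median(free[:,2]).round(4))
E
python3 - <<'E'
from h import *
plan((.47,.30,.22,90),(.4283,-.057,.13,90),(.4283,-.057,.018,90))
E
```

```text
t 1.1 tcp [0.2806 0.6139 0.2313] yaw 65.43 F [-0.6 -0.6 -0.7] op 1.001 ff 0.0
(0.47, 0.3, 0.22, 90) [-0.3027, -0.2067, 0.0113] [-0.0, -0.0, -0.4288]
(0.4283, -0.057, 0.13, 90) [0.0417, -0.357, 0.09] [0.0, 0.0, 0.0]
(0.4283, -0.057, 0.018, 90) [0.0, 0.0, 0.112] [0.0, 0.0, 0.0]
```

Request:
carry_out(
  deltas=[-0.3027,-0.2067,0.0113,0,0,-0.4288,-0.3027,-0.2067,0.0113,0,0,-0.4288,-0.3027,-0.2067,0.0113,0,0,-0.4288,-0.3027,-0.2067,0.0113,0,0,-0.4288,-0.3027,-0.2067,0.0113,0,0,-0.4288],
  grip=80,
)

```text
time: 1.72
eef_pos: [0.4418, 0.3465, 0.2221]
tcp_rot: [-0.0, 1.0, 0.0, 0.0]
contact_force: [0.4, 0.1, -0.1]
opening: 0.801
finger_force: 0.0
```

Run:
```python
from h import *
plan((.4283,-.057,.13,90),(.4283,-.057,.018,90))
```

```text
t 1.73 tcp [0.4418 0.3465 0.2221] yaw 90.02 F [ 0.4  0.1 -0.1] op 0.801 ff 0.0
(0.4283, -0.057, 0.13, 90) [0.0137, -0.4035, 0.0919] [0.0004, 0.0009, 0.0003]
(0.4283, -0.057, 0.018, 90) [0.0, 0.0, 0.112] [0.0, 0.0, 0.0]
```

Request:
carry_out(
  deltas=[0.014,-0.1,0.0,0,0,0,0.014,-0.4035,0.092,0,0,0,0.014,-0.4035,0.092,0,0,0,0.014,-0.4035,0.092,0,0,0,0.014,-0.4035,0.092,0,0,0],
)

```text
time: 2.35
eef_pos: [0.4284, 0.0432, 0.1569]
tcp_rot: [-0.0, 1.0, -0.0, 0.001]
contact_force: [1.3, -0.4, -0.6]
opening: 0.801
finger_force: 0.0
```

Run:
```python
from h import *
plan((.4283,-.057,.10,90),(.4283,-.057,.018,90))
```

```text
t 2.35 tcp [0.4284 0.0432 0.1569] yaw 90.02 F [ 1.3 -0.4 -0.6] op 0.801 ff 0.0
(0.4283, -0.057, 0.1, 90) [0.0003, -0.1001, 0.0569] [-0.0003, 0.0019, 0.0004]
(0.4283, -0.057, 0.018, 90) [0.0, 0.0, 0.082] [0.0, 0.0, 0.0]
```

Request:
carry_out(
  deltas=[0,-0.1,0.057,0,0,0,0,-0.1,0.057,0,0,0,0,-0.1,0.057,0,0,0,0,-0.1,0.11,0,0,0,0,-0.1,0.11,0,0,0],
)

```text
time: 2.98
eef_pos: [0.4254, -0.0532, 0.044]
tcp_rot: [-0.0, 1.0, 0.002, -0.004]
contact_force: [-0.9, 0.9, -0.6]
opening: 0.797
finger_force: 0.0
```

Run:
```python
from h import *
plan((.4283,-.057,.018,90))
im,W=cloud('scene','pics/s1.png')
cv2.imwrite('pics/s1c.png',cv2.resize(cv2.imread('pics/s1.png')[140:260,190:350],(640,480),interpolation=3))
```

```text
t 2.98 tcp [ 0.4254 -0.0532  0.044 ] yaw 90.03 F [-0.9  0.9 -0.6] op 0.797 ff 0.0
(0.4283, -0.057, 0.018, 90) [-0.0031, -0.0038, 0.026] [0.0034, -0.0083, 0.0006]
```

View pics/s1c.png

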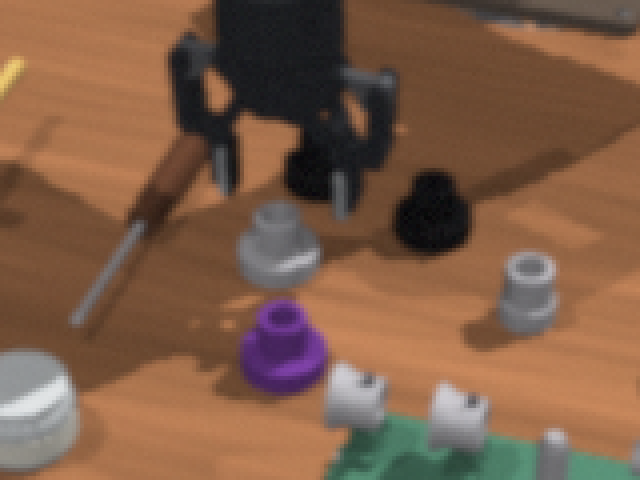

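The fingers, at (228,190) and (342,215) in the crop, straddle the grey die's hub at (275,215). I'll go down.

Request:
carry_out(
  deltas=[-0.003,-0.0038,0.022,0.0034,-0.0083,0,-0.003,-0.0038,0.022,0.0034,-0.0083,0,-0.003,-0.0038,0.022,0.0034,-0.0083,0],
)

```text
time: 3.4
eef_pos: [0.4328, -0.0589, 0.0267]
tcp_rot: [-0.0, 1.0, -0.002, 0.006]
contact_force: [0.3, 0.2, 0.4]
opening: 0.797
finger_force: 0.0
```

Run:
```python
from h import *
plan((.4283,-.057,.018,90))
```

```text
t 3.4 tcp [ 0.4328 -0.0589  0.0267] yaw 90.04 F [0.3 0.2 0.4] op 0.797 ff 0.0
(0.4283, -0.057, 0.018, 90) [0.0046, 0.0019, 0.0086] [-0.0044, 0.0111, 0.0008]
```

Request:
carry_out(
  deltas=[0.0045,0.002,0.0085,-0.0044,0.011,0,0.0045,0.002,0.0085,-0.0044,0.011,0,0.0045,0.002,0.0085,-0.0044,0.011,0],
)

```text
time: 3.78
eef_pos: [0.427, -0.0568, 0.0163]
tcp_rot: [0.0, 1.0, 0.001, -0.001]
contact_force: [0.6, 0.1, -0.1]
opening: 0.803
finger_force: 0.0
```

Run:
```python
from h import *
plan((.4283,-.057,.018,90))
```

```text
t 3.77 tcp [ 0.427  -0.0568  0.0163] yaw 90.0 F [ 0.6  0.1 -0.1] op 0.803 ff 0.0
(0.4283, -0.057, 0.018, 90) [-0.0013, -0.0002, -0.0017] [0.001, -0.0028, -0.0]
```

Request:
carry_out(
  deltas=[-0.001,0,-0.0015,0.0005,-0.0015,0,-0.001,0,-0.0015,0.0005,-0.0015,0,-0.001,0,-0.0015,0.0005,-0.0015,0,-0.001,0,-0.0015,0.0005,-0.0015,0,-0.001,0,-0.0015,0.0005,-0.0015,0],
  grip=0,
  grip_force=60,
)

```text
time: 4.4
eef_pos: [0.4288, -0.0574, 0.0185]
tcp_rot: [-0.0, 1.0, -0.0, 0.0]
contact_force: [-1.7, -2.0, 4.9]
opening: 0.32
finger_force: 59.8
```

Run:
```python
from h import *
s=(.4283,-.057,.018,90)
plan((.4283,-.057,.20,90),(.6435,.170,.165,92.3))
```

```text
t 4.4 tcp [ 0.4288 -0.0574  0.0185] yaw 90.03 F [-1.7 -2.   4.9] op 0.32 ff 59.8
(0.4283, -0.057, 0.2, 90) [0.0005, 0.0003, -0.1815] [-0.0007, 0.0, 0.0005]
(0.6435, 0.17, 0.165, 92.3) [-0.2152, 0.227, 0.035] [0.0, 0.0, -0.0401]
```

Request:
carry_out(
  deltas=[0,0,-0.06,0,0,0,0,0,-0.12,0,0,0,0,0,-0.17,0,0,0,-0.03,0.03,-0.18,0,0,0,-0.07,0.07,-0.18,0,0,0],
)

```text
time: 5.03
eef_pos: [0.4989, 0.0134, 0.1983]
tcp_rot: [0.001, 1.0, 0.0, 0.0]
contact_force: [0.5, -1.1, -4.2]
opening: 0.326
finger_force: 61.0
```

Run:
```python
from h import *
plan((.6435,.170,.17,92.3))
```

```text
t 5.03 tcp [0.4989 0.0134 0.1983] yaw 89.86 F [ 0.5 -1.1 -4.2] op 0.326 ff 61.0
(0.6435, 0.17, 0.17, 92.3) [-0.1442, 0.1569, 0.0285] [0.0003, 0.0007, -0.0427]
```

Request:
carry_out(
  deltas=[-0.0365,0.0395,0.007,0,0,-0.01,-0.073,0.079,0.014,0,0,-0.02,-0.11,0.12,0.021,0,0,-0.03,-0.1445,0.157,0.028,0,0,-0.042,-0.1445,0.157,0.028,0,0,-0.042],
)

```text
time: 5.65
eef_pos: [0.6422, 0.1726, 0.165]
tcp_rot: [-0.022, 1.0, 0.001, -0.004]
contact_force: [-0.3, -0.5, -3.6]
opening: 0.32
finger_force: 61.0
```

Request:
carry_out(
  deltas=[0,0,0,0,0,0,0,0,0,0,0,0],
)

```text
time: 5.9
eef_pos: [0.6419, 0.1692, 0.1692]
tcp_rot: [-0.021, 1.0, 0.0, -0.001]
contact_force: [-0.7, -0.7, -3.6]
opening: 0.324
finger_force: 61.0
```

Run:
```python
from h import *
plan((.6435,.170,.17,92.3))
for c in('top','scene'):
    im,W=cloud(c,f'pics/{c}2.png');im=im.astype(int);X,Y,Z=[W[...,i] for i in range(3)]
    # die disc in hand: grey, z .145-.17 near ; pin below
    for lo,hi in((.08,.135),(.14,.163),(.163,.19)):
        m=(np.hypot(X-.6435,Y-.17)<.03)&(Z>lo)&(Z<hi)&(im.min(-1)>90);p=W[m]
        if len(p)>3: print(c,lo,len(p),p.mean(0).round(4),p.min(0).round(4),p.max(0).round(4))
a=cv2.imread('pics/scene2.png')[190:310,230:390];cv2.imwrite('pics/s2c.png',cv2.resize(a,(800,600),interpolation=3))
```

```text
t 5.9 tcp [0.6419 0.1692 0.1692] yaw 92.35 F [-0.7 -0.7 -3.6] op 0.324 ff 61.0
(0.6435, 0.17, 0.17, 92.3) [-0.0016, 0.0007, -0.0008] [0.0004, -0.0024, 0.0009]
top 0.14 6 [0.6279 0.1506 0.1587] [0.6236 0.1476 0.1557] [0.633  0.1535 0.162 ]
top 0.163 7 [0.6291 0.152  0.1668] [0.6267 0.1495 0.1641] [0.6313 0.1544 0.1694]
scene 0.08 139 [0.6473 0.1708 0.1025] [0.6383 0.162  0.0801] [0.652  0.1779 0.1227]
scene 0.14 116 [0.6609 0.1737 0.1571] [0.6362 0.1469 0.1488] [0.6687 0.1961 0.1628]
scene 0.163 399 [0.6516 0.1714 0.1746] [0.6286 0.1457 0.163 ] [0.6684 0.1959 0.19  ]
```

View pics/s2c.png

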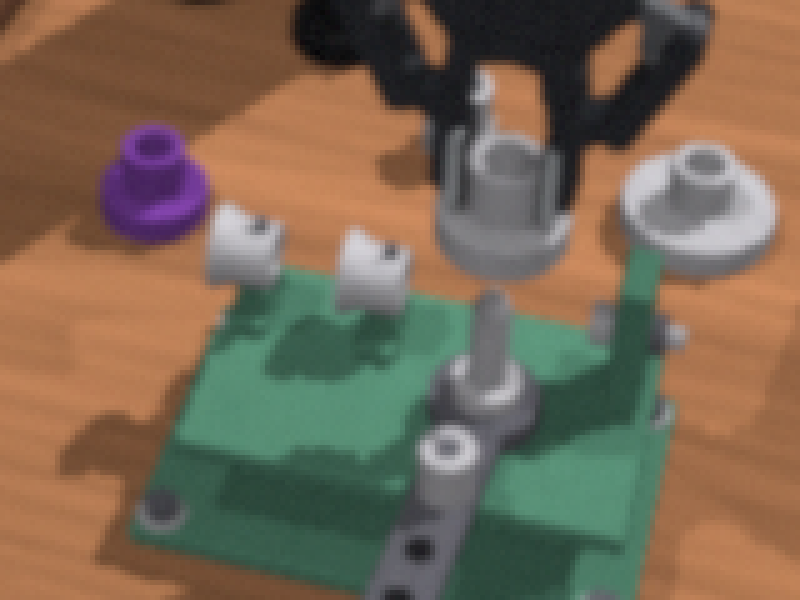

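The scene view shows the die held upright over the pin: disc at crop (505,235), pin top at (493,297). I'll fit circles to both from the same camera to get the offset between them.

Run:
```python
from h import *
from scipy.optimize import least_squares
plan((.6435,.170,.17,92.3))
for k in range(2):
    im,W=cloud('scene');im=im.astype(int);X,Y,Z=[W[...,i] for i in range(3)]
    for nm,lo,hi,r in(('pin',.082,.112,.008),('disc',.150,.164,.026),('hub',.172,.188,.015)):
        m=(np.hypot(X-.6435,Y-.17)<r+.005)&(Z>lo)&(Z<hi)&(im.min(-1)>70);p=W[m]
        f=least_squares(lambda c:np.hypot(p[:,0]-c[0],p[:,1]-c[1])-r,[.643,.17],loss='soft_l1',f_scale=.0005)
        print(nm,len(p),f.x.round(4),np.sqrt(np.mean(f.fun**2)).round(4))
```

```text
t 6.0 tcp [0.6423 0.1692 0.17  ] yaw 92.34 F [-0.  -0.3 -3.9] op 0.32 ff 61.0
(0.6435, 0.17, 0.17, 92.3) [-0.0012, 0.0007, -0.0] [0.0006, -0.001, 0.0007]
pin 87 [0.6421 0.1698] 0.0009
disc 134 [0.6405 0.1702] 0.0012
hub 161 [0.6422 0.1707] 0.0033
pin 92 [0.6421 0.1697] 0.0008
disc 134 [0.6407 0.1703] 0.001
hub 157 [0.642  0.1712] 0.0034
```

Request:
carry_out(
  deltas=[-0.0015,-0.0005,0,0,0,0,-0.0015,-0.0005,0.02,0,0,0,-0.0015,-0.0005,0.035,0,0,0,-0.0015,-0.0005,0.045,0,0,0,-0.0015,-0.0005,0.045,0,0,0],
)

```text
time: 6.72
eef_pos: [0.6431, 0.1695, 0.1223]
tcp_rot: [-0.021, 1.0, 0.0, -0.002]
contact_force: [0.1, 0.4, -3.8]
opening: 0.32
finger_force: 60.9
```

Run:
```python
from h import *
print(ctrl.get_state()['wrist_torque']);plan((.6435,.170,.0935,92.3))
```

```text
[-0.02149749 -0.04804723  0.00126515]
t 6.72 tcp [0.6431 0.1695 0.1223] yaw 92.41 F [ 0.1  0.4 -3.8] op 0.32 ff 60.9
(0.6435, 0.17, 0.0935, 92.3) [-0.0006, 0.0004, 0.0288] [0.0003, -0.0049, 0.002]
```

Request:
carry_out(
  deltas=[0,0,0.01,0,0,0,0,0,0.02,0,0,0,0,0,0.028,0,0,0,0,0,0.032,0,0,0,0,0,0.032,0,0,0],
)

```text
time: 7.35
eef_pos: [0.6444, 0.1698, 0.0936]
tcp_rot: [-0.021, 1.0, 0.0, -0.001]
contact_force: [-2.5, 0.1, 1.0]
opening: 0.32
finger_force: 61.5
```

Run:
```python
from h import *
print(ctrl.get_state()['wrist_torque']);plan((.6435,.170,.0935,92.3))
```

```text
[-0.10342932  0.44118336 -0.03107482]
t 7.35 tcp [0.6444 0.1698 0.0936] yaw 92.41 F [-2.5  0.1  1. ] op 0.32 ff 61.5
(0.6435, 0.17, 0.0935, 92.3) [0.0009, 0.0002, 0.0001] [0.0006, -0.001, 0.002]
```

Request:
carry_out(
  deltas=[0,0,0,0,0,0,0,0,0,0,0,0,0,0,0,0,0,0,0,0,-0.02,0,0,0,0,0,-0.05,0,0,0],
  grip=65,
)

```text
time: 7.98
eef_pos: [0.6439, 0.1695, 0.1431]
tcp_rot: [-0.021, 1.0, 0.0, -0.001]
contact_force: [0.3, 0.4, 0.5]
opening: 0.651
finger_force: 0.0
```

Request:
carry_out(
  deltas=[0,0,-0.05,0,0,0,0,0,-0.11,0,0,0,0,0,-0.11,0,0,0],
)

```text
time: 8.35
eef_pos: [0.648, 0.1701, 0.263]
tcp_rot: [-0.021, 1.0, 0.001, 0.008]
contact_force: [0.2, -0.5, 1.7]
opening: 0.65
finger_force: 0.0
```

Run:
```python
from h import *
from scipy.optimize import least_squares
im,W=cloud('scene','pics/s3.png');im=im.astype(int);X,Y,Z=[W[...,i] for i in range(3)]
for nm,lo,hi,r in(('disc',.077,.0885,.026),('hub',.095,.112,.015)):
    m=(np.hypot(X-.6435,Y-.17)<r+.004)&(Z>lo)&(Z<hi)&(im.min(-1)>70);p=W[m]
    f=least_squares(lambda c:np.hypot(p[:,0]-c[0],p[:,1]-c[1])-r,[.643,.17],loss='soft_l1',f_scale=.0005)
    print(nm,len(p),f.x.round(4),np.sqrt(np.mean(f.fun**2)).round(4))
m=(np.hypot(X-.6435,Y-.17)<.016)&(Z>.1);print(np.sort(Z[m])[-30::6])
m=(np.hypot(X-.6435,Y-.17)<.0145)&(np.hypot(X-.6435,Y-.17)>.0105)&(Z>.1);print('hubtop',np.median(Z[m]))
bars('scene');bars('top')
plan((.53,-.26,.2,90.5))
cv2.imwrite('pics/s3c.png',cv2.resize(cv2.imread('pics/s3.png')[130:310,60:390],(800,436),interpolation=3))
```

```text
disc 128 [0.6425 0.171 ] 0.0029
hub 107 [0.6428 0.1707] 0.0025
[0.54767105 0.54775583 0.54786013 0.54795161 0.54816965]
hubtop 0.3431762894621227
scene -0.275 ang 3.49 y@.53 -0.2758 x 0.3325 0.7014 z 0.0485
scene -0.325 ang 2.46 y@.53 -0.326 x 0.4026 0.703 z 0.0435
scene -0.375 ang 2.48 y@.53 -0.3754 x 0.3665 0.7078 z 0.0491
top -0.275 ang 2.52 y@.53 -0.2741 x 0.3308 0.6993 z 0.05
top -0.325 ang 2.39 y@.53 -0.3253 x 0.4019 0.7036 z 0.0451
top -0.375 ang 1.24 y@.53 -0.3733 x 0.3641 0.7048 z 0.0506
t 8.5 tcp [0.6441 0.1695 0.2528] yaw 92.41 F [ 0.5  0.  -0.5] op 0.65 ff 0.0
(0.53, -0.26, 0.2, 90.5) [0.1319, -0.4244, 0.0527] [0.0005, -0.0012, 0.0333]
```

View pics/s3c.png

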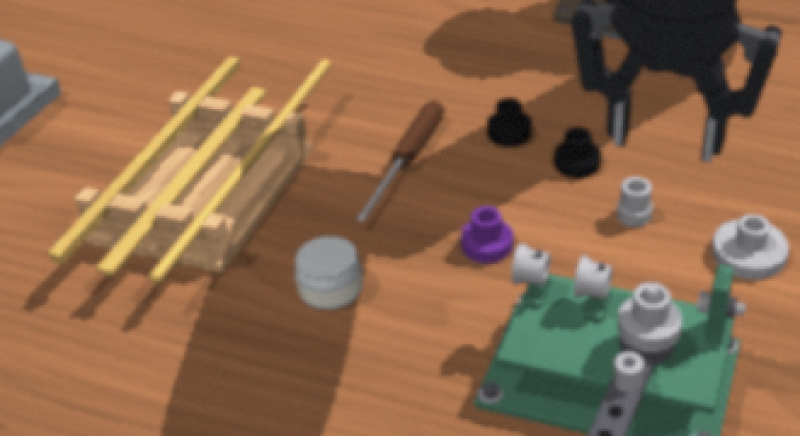

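The die sits on the pin at crop (650,320). The round bar runs x 0.331–0.700 m, which matches its 370 mm length, at an angle of 2.45°.

Run:
```python
from h import *
plan((.524,-.2753,.11,92.4),(.524,-.2753,.025,92.4))
```

```text
t 8.5 tcp [0.6441 0.1695 0.2528] yaw 92.41 F [ 0.5  0.  -0.5] op 0.65 ff 0.0
(0.524, -0.2753, 0.11, 92.4) [0.1385, -0.4395, 0.1427] [0.0005, -0.0012, 0.0001]
(0.524, -0.2753, 0.025, 92.4) [0.0, 0.0, 0.085] [0.0, 0.0, 0.0]
```

Request:
carry_out(
  deltas=[0.015,-0.05,0,0,0,0,0.033,-0.105,0,0,0,0,0.05,-0.16,0.01,0,0,0,0.068,-0.215,0.02,0,0,0,0.085,-0.27,0.03,0,0,0],
  grip=42,
)

```text
time: 9.12
eef_pos: [0.5689, -0.105, 0.22]
tcp_rot: [-0.021, 1.0, 0.001, -0.002]
contact_force: [0.6, -0.4, -0.4]
opening: 0.417
finger_force: 0.0
```

Request:
carry_out(
  deltas=[0.018,-0.055,0.025,0,0,0,0.035,-0.11,0.05,0,0,0,0.0535,-0.1695,0.08,0,0,0,0.0535,-0.1695,0.112,0,0,0,0.0535,-0.1695,0.112,0,0,0],
)

```text
time: 9.75
eef_pos: [0.5207, -0.2738, 0.1051]
tcp_rot: [-0.02, 1.0, 0.004, -0.005]
contact_force: [-0.0, 0.2, 1.2]
opening: 0.424
finger_force: 0.0
```

Request:
carry_out(
  deltas=[0,0,0,0,0,0],
)

```text
time: 9.88
eef_pos: [0.5244, -0.2746, 0.1105]
tcp_rot: [-0.021, 1.0, 0.001, -0.001]
contact_force: [-0.1, 0.4, 0.5]
opening: 0.422
finger_force: 0.0
```

Run:
```python
from h import *
plan((.524,-.2753,.025,92.4))
cloud('top','pics/t4.png')
cv2.imwrite('pics/t4c.png',cv2.resize(cv2.imread('pics/t4.png')[120:290,330:490],(640,680))[:600])
```

```text
t 9.88 tcp [ 0.5244 -0.2746  0.1105] yaw 92.44 F [-0.1  0.4  0.5] op 0.422 ff 0.0
(0.524, -0.2753, 0.025, 92.4) [0.0003, -0.0008, 0.0855] [0.0012, -0.0017, 0.0008]
```

View pics/t4c.png

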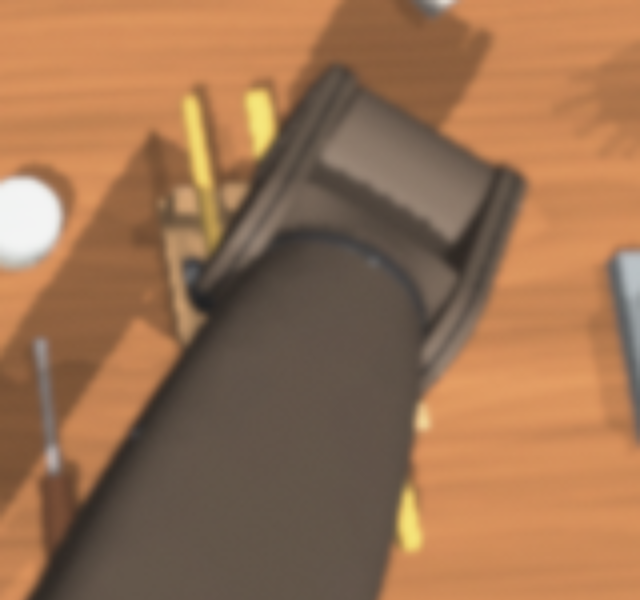

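The arm hides the rest in this view, but the numbers agree. I'll descend and grip.

Request:
carry_out(
  deltas=[0,-0.0005,0.03,0,0,0,0,-0.0005,0.06,0,0,0,0,-0.0005,0.08,0,0,0,0,-0.0005,0.0855,0,0,0,0,-0.0005,0.0855,0,0,0],
)

```text
time: 10.55
eef_pos: [0.5248, -0.2758, 0.0257]
tcp_rot: [-0.021, 1.0, -0.0, -0.0]
contact_force: [0.0, -0.3, 0.0]
opening: 0.422
finger_force: 0.0
```

Request:
carry_out(
  deltas=[0,0,0,0,0,0,0,0,0,0,0,0,0,0,0,0,0,0,0,0,0,0,0,0],
  grip=0,
  grip_force=80,
)

```text
time: 11.05
eef_pos: [0.5251, -0.2764, 0.0265]
tcp_rot: [-0.021, 1.0, -0.0, 0.0]
contact_force: [-1.0, -0.1, 6.4]
opening: 0.109
finger_force: 78.2
```

Run:
```python
from h import *
plan((.524,-.2753,.2,92.4),(.56,-.24,.2,2.3))
```

```text
t 11.05 tcp [ 0.5251 -0.2764  0.0265] yaw 92.4 F [-1.  -0.1  6.4] op 0.109 ff 78.2
(0.524, -0.2753, 0.2, 92.4) [0.0009, 0.001, -0.1735] [-0.0009, 0.0007, 0.0]
(0.56, -0.24, 0.2, 2.3) [-0.0374, 0.0338, 0.0] [0.0, 0.0, 1.5725]
```

Request:
carry_out(
  deltas=[0,0,-0.025,0,0,0,0,0,-0.06,0,0,0,0,0,-0.11,0,0,0,0,0,-0.1535,0,0,0,-0.02,0.02,-0.1535,0,0,0],
)

```text
time: 11.68
eef_pos: [0.5449, -0.2572, 0.1828]
tcp_rot: [-0.02, 1.0, -0.002, 0.003]
contact_force: [-0.6, 0.2, -3.8]
opening: 0.111
finger_force: 78.2
```

Run:
```python
from h import *
plan((.6221,-.1702,.18,2.3))
```

```text
t 11.68 tcp [ 0.5449 -0.2572  0.1828] yaw 92.25 F [-0.6  0.2 -3.8] op 0.111 ff 78.2
(0.6221, -0.1702, 0.18, 2.3) [-0.0805, 0.0839, 0.0029] [0.0002, 0.0077, 1.57]
```

Request:
carry_out(
  deltas=[-0.008,0.008,0,0,0,0.157,-0.016,0.016,0,0,0,0.314,-0.024,0.025,0,0,0,0.471,-0.032,0.034,0,0,0,0.628,-0.04,0.042,0,0,0,0.785],
)

```text
time: 12.3
eef_pos: [0.5809, -0.2105, 0.1765]
tcp_rot: [0.365, 0.931, 0.0, -0.002]
contact_force: [0.7, -0.2, -2.9]
opening: 0.103
finger_force: 78.1
```

Run:
```python
from h import *
plan((.6221,-.1702,.18,2.3))
```

```text
t 12.3 tcp [ 0.5809 -0.2105  0.1765] yaw 47.13 F [ 0.7 -0.2 -2.9] op 0.103 ff 78.1
(0.6221, -0.1702, 0.18, 2.3) [-0.0028, 0.0575, -0.0036] [-0.0029, -0.0037, 0.7825]
```

Request:
carry_out(
  deltas=[0,0.012,0,0,0,0.157,-0.001,0.024,0,0,0,0.314,-0.002,0.036,0,0,0,0.471,-0.003,0.048,0,0,0,0.628,-0.003,0.0575,0,0,0,0.785],
)

```text
time: 12.92
eef_pos: [0.6221, -0.1703, 0.1764]
tcp_rot: [0.694, 0.72, -0.001, -0.002]
contact_force: [-0.2, 0.3, -2.4]
opening: 0.11
finger_force: 78.1
```

Request:
carry_out(
  deltas=[0,0,0,0,0,0,0,0,0,0,0,0],
)

```text
time: 13.18
eef_pos: [0.6221, -0.171, 0.1774]
tcp_rot: [0.691, 0.723, -0.001, -0.001]
contact_force: [0.5, -0.7, -3.3]
opening: 0.107
finger_force: 78.1
```

```bash
cat >> h.py <<'E'
def heldbar(cam,xc=.62,ylim=(-.4,.03),zr=(.06,.23)):
    im,W=cloud(cam);im=im.astype(int);X,Y,Z=[W[...,i] for i in range(3)]
    b=(im[...,0]>110)&(im[...,2]<.62*im[...,0])&(im[...,1]>.65*im[...,0])&(abs(X-xc)<.04)&(Y>ylim[0])&(Y<ylim[1])&(Z>zr[0])&(Z<zr[1])
    p=W[b];
    kx=np.polyfit(p[:,1],p[:,0],1)
    for _ in range(3):
        r=p[:,0]-np.polyval(kx,p[:,1]);p=p[abs(r)<.008];kx=np.polyfit(p[:,1],p[:,0],1)
    kz=np.polyfit(p[:,1],p[:,2],1)
    print(cam,len(p),'y',p[:,1].min().round(4),p[:,1].max().round(4),'yaw(deg from +y, ccw)',-np.degrees(np.arctan(kx[0])).round(2),'pitch',np.degrees(np.arctan(kz[0])).round(2),'tip x,z',np.polyval(kx,p[:,1].max()).round(4),np.polyval(kz,p[:,1].max()).round(4))
E
python3 - <<'E'
from h import *
plan((.6221,-.1702,.0645,2.3))
heldbar('scene');heldbar('top')
im,W=cloud('scene','pics/s5.png')
cv2.imwrite('pics/s5c.png',cv2.resize(cv2.imread('pics/s5.png')[120:340,100:390],(790,600)))
E
```

```text
t 13.18 tcp [ 0.6221 -0.171   0.1774] yaw 2.58 F [ 0.5 -0.7 -3.3] op 0.107 ff 78.1
(0.6221, -0.1702, 0.0645, 2.3) [0.0007, 0.0004, 0.1129] [-0.003, -0.0011, 0.0049]
scene 881 y -0.3439 0.0244 yaw(deg from +y, ccw) 2.5 pitch 0.01 tip x,z 0.6182 0.1972
top 385 y -0.3432 0.0247 yaw(deg from +y, ccw) 2.42 pitch -0.03 tip x,z 0.6139 0.2009
```

View pics/s5c.png

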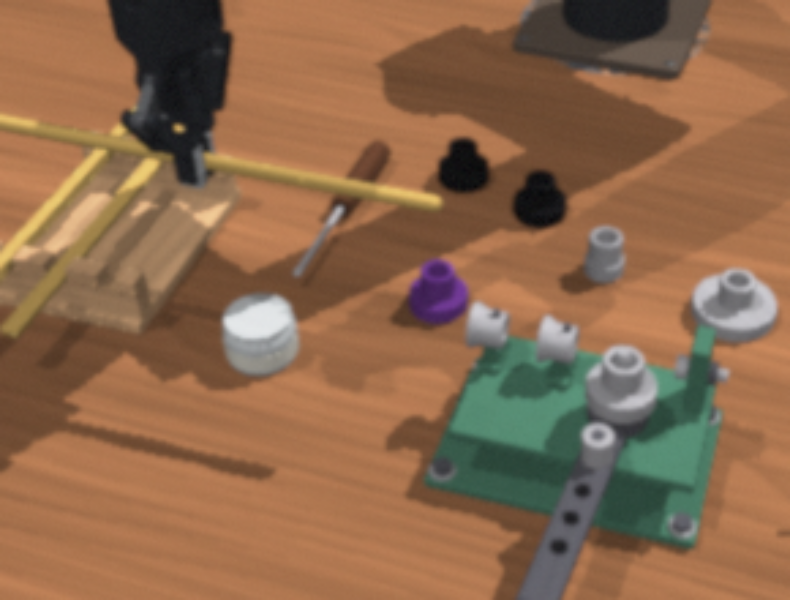

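The bar is held level with its tip at crop (437,203), lined up with the bushings. I'll lower it to the bar line.

Request:
carry_out(
  deltas=[0,0,0.04,0,0,0.003,0,0,0.08,0,0,0.003,0,0,0.105,0,0,0.003,0,0,0.113,0,0,0.003,0,0,0.113,0,0,0.003],
)

```text
time: 13.95
eef_pos: [0.6228, -0.1712, 0.0656]
tcp_rot: [0.693, 0.721, -0.0, -0.001]
contact_force: [0.3, 0.1, -3.0]
opening: 0.107
finger_force: 78.3
```

Request:
carry_out(
  deltas=[0,0,0,0,0,0,0,0,0,0,0,0],
)

```text
time: 14.2
eef_pos: [0.6237, -0.1714, 0.0672]
tcp_rot: [0.693, 0.721, 0.0, 0.001]
contact_force: [0.1, 0.1, -2.6]
opening: 0.107
finger_force: 78.3
```

Run:
```python
from h import *
plan((.6185,-.08,.0645,2.3))
heldbar('scene',zr=(.065,.12));heldbar('top',zr=(.065,.12))
# bushing ridges vs bar ridge per camera
for c in('scene','top'):
    z=np.load(c+'.npz');W=z['W'];X,Y,Z=[W[...,i] for i in range(3)]
    for nm,lo,hi in(('bar',-.08,.02),('a bell',.047,.056),('a',.06,.071),('b',.115,.126)):
        m=(abs(X-.614)<.03)&(Y>lo)&(Y<hi)&(Z>.07)&(Z<.12);p=W[m]
        t=np.percentile(p[:,2],98);q=p[p[:,2]>t-.003]
        print(c,nm,len(p),'ztop',t.round(4),'ridge x',q[:,0].mean().round(4),'x',p[:,0].min().round(4),p[:,0].max().round(4),'y',p[:,1].mean().round(3))
```

```text
t 14.2 tcp [ 0.6237 -0.1714  0.0672] yaw 2.29 F [ 0.1  0.1 -2.6] op 0.107 ff 78.3
(0.6185, -0.08, 0.0645, 2.3) [0.0916, -0.0016, 0.0026] [0.0015, 0.0008, -0.0002]
scene 727 y -0.3449 0.0237 yaw(deg from +y, ccw) 2.18 pitch -0.17 tip x,z 0.6205 0.0869
top 312 y -0.3428 0.0237 yaw(deg from +y, ccw) 2.12 pitch -0.08 tip x,z 0.6162 0.0898
scene bar 257 ztop 0.0912 ridge x 0.6208 x 0.6145 0.6274 y -0.029
scene a bell 75 ztop 0.1003 ridge x 0.6142 x 0.6032 0.6322 y 0.051
scene a 93 ztop 0.1014 ridge x 0.6127 x 0.6009 0.6282 y 0.066
scene b 86 ztop 0.1017 ridge x 0.6101 x 0.5984 0.6249 y 0.121
top bar 156 ztop 0.0945 ridge x 0.6196 x 0.6115 0.6269 y -0.03
top a bell 38 ztop 0.1033 ridge x 0.6118 x 0.5954 0.627 y 0.051
top a 43 ztop 0.1027 ridge x 0.6105 x 0.5979 0.6229 y 0.066
top b 41 ztop 0.1042 ridge x 0.6096 x 0.5955 0.6206 y 0.121
```

Request:
carry_out(
  deltas=[0.0,-0.0025,0.0025,0,0,0,0.01,-0.0025,0.0025,0,0,0,0.02,-0.0025,0.0025,0,0,0,0.03,-0.0025,0.0025,0,0,0,0.04,-0.0025,0.0025,0,0,0],
)

```text
time: 14.92
eef_pos: [0.6186, -0.1301, 0.063]
tcp_rot: [0.693, 0.721, -0.0, -0.001]
contact_force: [0.2, 0.0, -2.8]
opening: 0.11
finger_force: 78.3
```

Run:
```python
from h import *
print(ctrl.get_state()['wrist_torque'].round(3));plan((.6185,-.08,.0645,2.3))
heldbar('scene',zr=(.065,.12),ylim=(-.4,.044));heldbar('top',zr=(.065,.12),ylim=(-.4,.044))
```

```text
[-0.034 -0.083  0.034]
t 14.93 tcp [ 0.6186 -0.1301  0.063 ] yaw 2.3 F [ 0.2  0.  -2.8] op 0.11 ff 78.3
(0.6185, -0.08, 0.0645, 2.3) [0.0501, 0.0019, -0.0015] [-0.0012, -0.0006, 0.0001]
scene 685 y -0.3016 0.0409 yaw(deg from +y, ccw) 2.15 pitch -0.03 tip x,z 0.6165 0.0832
top 280 y -0.3011 0.0432 yaw(deg from +y, ccw) 2.2 pitch 0.02 tip x,z 0.6118 0.0863
```

Request:
carry_out(
  deltas=[0.009,0,0,0,0,0,0.018,0,0,0,0,0,0.027,0,0,0,0,0,0.036,0,0,0,0,0,0.04,0,0,0,0,0],
)

```text
time: 15.65
eef_pos: [0.617, -0.0904, 0.063]
tcp_rot: [0.693, 0.721, -0.0, -0.001]
contact_force: [0.2, -0.9, -2.9]
opening: 0.109
finger_force: 78.3
```

Run:
```python
from h import *
print(ctrl.get_state()['wrist_torque'].round(3));plan((.6185,-.08,.0645,2.3))
heldbar('scene',zr=(.065,.12),ylim=(-.4,.044))
```

```text
[ 0.007 -0.017 -0.021]
t 15.65 tcp [ 0.617  -0.0904  0.063 ] yaw 2.32 F [ 0.2 -0.9 -2.9] op 0.109 ff 78.3
(0.6185, -0.08, 0.0645, 2.3) [0.0103, 0.0019, -0.0015] [-0.0013, -0.0006, 0.0003]
scene 603 y -0.2636 0.0409 yaw(deg from +y, ccw) 2.21 pitch -0.03 tip x,z 0.6161 0.0832
```

Request:
carry_out(
  deltas=[0.009,0,0,0,0,0,0.018,0,0,0,0,0,0.027,0,0,0,0,0,0.036,0,0,0,0,0,0.042,0,0,0,0,0],
)

```text
time: 16.32
eef_pos: [0.6153, -0.0484, 0.063]
tcp_rot: [0.693, 0.721, -0.0, -0.001]
contact_force: [0.7, -0.4, -1.9]
opening: 0.107
finger_force: 78.3
```

Run:
```python
from h import *
print(ctrl.get_state()['wrist_torque'].round(3));plan((.6148,.0107,.0645,2.3))
heldbar('scene',zr=(.065,.12),ylim=(-.4,.044))
```

```text
[-0.06  -0.055 -0.031]
t 16.32 tcp [ 0.6153 -0.0484  0.063 ] yaw 2.31 F [ 0.7 -0.4 -1.9] op 0.107 ff 78.3
(0.6148, 0.0107, 0.0645, 2.3) [0.0591, 0.0019, -0.0015] [-0.0012, -0.0006, 0.0001]
scene 512 y -0.2217 0.0401 yaw(deg from +y, ccw) 2.15 pitch -0.14 tip x,z 0.6162 0.083
```

Request:
carry_out(
  deltas=[0.012,0,0,0,0,0,0.024,0,0,0,0,0,0.036,0,0,0,0,0,0.046,0,0,0,0,0,0.049,0,0,0,0,0],
)

```text
time: 17.0
eef_pos: [0.6133, 0.0007, 0.063]
tcp_rot: [0.693, 0.721, -0.0, -0.001]
contact_force: [-0.5, 0.6, -3.2]
opening: 0.109
finger_force: 78.3
```

Run:
```python
from h import *
print(ctrl.get_state()['wrist_torque'].round(3));plan((.6148,.0107,.0645,2.3))
heldbar('scene',zr=(.065,.12),ylim=(-.4,.044))
```

```text
[-0.041  0.039  0.012]
t 17.0 tcp [0.6133 0.0007 0.063 ] yaw 2.34 F [-0.5  0.6 -3.2] op 0.109 ff 78.3
(0.6148, 0.0107, 0.0645, 2.3) [0.01, 0.0019, -0.0015] [-0.0013, -0.0005, 0.0007]
scene 412 y -0.1732 0.0405 yaw(deg from +y, ccw) 2.06 pitch -0.2 tip x,z 0.6161 0.083
```

Still free, with about 6–8 mm to go. I'll creep up to contact.

Request:
carry_out(
  deltas=[0.002,0,0,0,0,0,0.004,0,0,0,0,0,0.006,0,0,0,0,0,0.006,0,0,0,0,0],
)

```text
time: 17.55
eef_pos: [0.6131, 0.0058, 0.063]
tcp_rot: [0.693, 0.721, -0.0, -0.001]
contact_force: [0.8, -1.0, -2.3]
opening: 0.112
finger_force: 78.3
```

Request:
carry_out(
  deltas=[0.001,0,0,0,0,0,0.002,0,0,0,0,0,0.002,0,0,0,0,0],
)

```text
time: 17.92
eef_pos: [0.6131, 0.0078, 0.063]
tcp_rot: [0.693, 0.721, -0.0, -0.001]
contact_force: [-0.5, -0.3, -3.2]
opening: 0.108
finger_force: 78.3
```

Request:
carry_out(
  deltas=[0.001,0,0,0,0,0,0.002,0,0,0,0,0,0.002,0,0,0,0,0],
)

```text
time: 18.3
eef_pos: [0.6134, 0.0083, 0.0633]
tcp_rot: [0.693, 0.721, -0.001, 0.001]
contact_force: [0.2, -5.6, -2.8]
opening: 0.111
finger_force: 78.2
```

Request:
carry_out(
  deltas=[0.001,0,0,0,0,0,0.0015,0,0,0,0,0,0.0015,0,0,0,0,0],
)

```text
time: 18.68
eef_pos: [0.6136, 0.0084, 0.0635]
tcp_rot: [0.692, 0.721, -0.002, 0.002]
contact_force: [0.2, -8.9, -3.0]
opening: 0.109
finger_force: 78.2
```

Request:
carry_out(
  deltas=[0,0,0,0,0,0,0,0,0,0,0,0,0,0,0,0,0,0],
)

```text
time: 19.05
eef_pos: [0.6136, 0.0084, 0.0635]
tcp_rot: [0.692, 0.721, -0.002, 0.002]
contact_force: [-1.1, -8.5, -3.0]
opening: 0.106
finger_force: 78.2
```

Run:
```python
from h import *
plan()
heldbar('scene',zr=(.065,.12),ylim=(-.4,.044))
cloud('scene','pics/s6.png')
cv2.imwrite('pics/s6c.png',cv2.resize(cv2.imread('pics/s6.png')[190:310,190:390],(800,480),interpolation=3))
```

```text
t 19.05 tcp [0.6136 0.0084 0.0635] yaw 2.34 F [-1.1 -8.5 -3. ] op 0.106 ff 78.2
scene 398 y -0.1646 0.0406 yaw(deg from +y, ccw) 2.24 pitch -0.42 tip x,z 0.6166 0.0834
```

View pics/s6c.png

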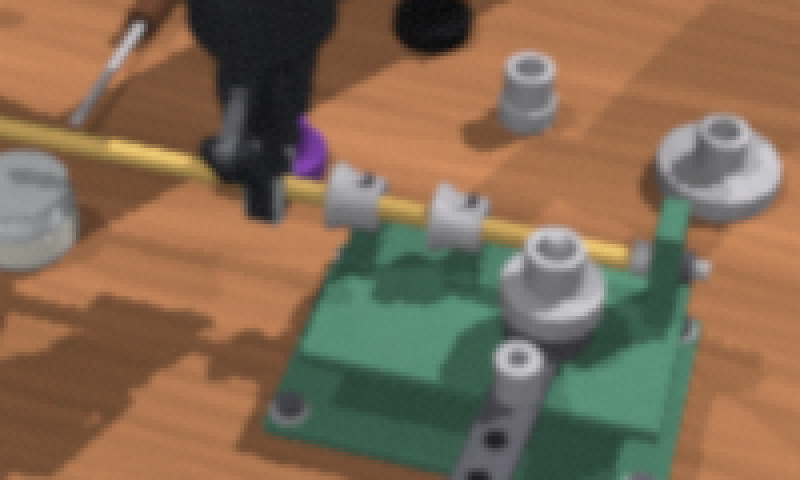

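The bar runs through both bushings, (355,195) and (458,215), and butts on the stop at (635,257). The die sits on the pin at (553,285).

```bash
python3 -c "
from plant import ctrl
print(ctrl.sign_off())"
```

```text
the job is handed in; nothing more can be done
None
```

The middle die is seated hub up on the pin and released; the round bar runs through both bushings and is still gripped against the stop at about 8.5 N. I handed it in at about 19 s of robot time, with no verdict returned.

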